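Stand up a slumped row of base boards and close it with the end stop

TASK

The four plywood base boards in the rack have slumped over against the heavy iron bookend. Stand them upright and closed up tight against the bookend without pushing it along, square them so that their ends are all flush against the rack's rear fence, and leave the L-shaped wooden end stop from the table standing square on the rack floor, the long flat end of its foot snug against the last board, so that they cannot slump again. Leave the flower pot, the secateurs and the foam tray alone.

Things in the scene. Friction and masses are not known exactly. Their poses are not given: they have to be found in the camera images.
- rack: plywood rack fixed to the table; origin on the table under its middle, x towards its rear fence (roughly to the robot's right), y along the row towards the bookend. Floor top at z = 12 mm, x -95 to 75 and y -240 to 190 mm; open at the front (-x). Four slim posts at y = -246 and 196, x = -45 and 32 mm, carry two dowels. A board flush with the fence has its centre at x = 0
- fence (a point): middle of the top edge of the rear fence's face (the -x side), 60 mm behind the rack's middle and 57 mm above the table; rack axes
- dowel (a point): middle of the front one of two fixed 16 mm dowels above the row, along y, at rack x = -45 and 32 mm, axes at z = 218 mm. A gripper cannot stand upright over the row: it reaches under from the front, leaning back out of the open front by some 35 to 45 degrees. A ribbon spool of 72 mm diameter is on the rear dowel, rack y 142 to 178 mm
- bookend_face (a point): heavy dark iron bookend, 4.0 kg, loose on the rack floor, 110 mm wide (x), 105 tall, 65 deep; this point is the middle of the face that the boards lean on, 60 mm above the rack floor; y points away from the boards, which lie on its -y side. It gives way at some 18 N or more; the row and the end stop together resist with some 3 to 13 N at first, under 8 N once nearly upright
- board1_mid (a point): plain plywood base board, 120 mm long (its x), 110 mm high (its z), 12 to 18 mm thick (its y; the boards differ); this point is its centre. Number 1 of 4 counted from the bookend. At the start it leans about 25 degrees, top towards the bookend, standing on its lower edge, and its end stands 10 to 35 mm short of the rear fence
- board2_mid (a point): plain plywood base board, 120 mm long (its x), 110 mm high (its z), 12 to 18 mm thick (its y; the boards differ); this point is its centre. Number 2 of 4 counted from the bookend. At the start it leans about 25 degrees, top towards the bookend, standing on its lower edge, and its end stands 10 to 35 mm short of the rear fence
- board3_mid (a point): plain plywood base board, 120 mm long (its x), 110 mm high (its z), 12 to 18 mm thick (its y; the boards differ); this point is its centre. Number 3 of 4 counted from the bookend. At the start it leans about 25 degrees, top towards the bookend, standing on its lower edge, and its end stands 10 to 35 mm short of the rear fence
- board4_mid (a point): plain plywood base board, 120 mm long (its x), 110 mm high (its z), 12 to 18 mm thick (its y; the boards differ); this point is its centre. Number 4 of 4 counted from the bookend. At the start it leans about 25 degrees, top towards the bookend, standing on its lower edge, and its end stands 10 to 35 mm short of the rear fence
- endstop_grip (a point): wooden end stop, about 0.2 kg, upright on the table, L-shaped seen along its x: a flat foot 80 mm (x) by 105 mm (y) by 25 mm high, with an upright rib on it, 60 mm long (x), 20 mm thick (y), from 25 to 75 mm above its underside. This point is the centre of the rib, 50 mm above the underside and 85 mm behind (-y of) the foot's front edge
- endstop_front (a point): middle of the front edge face (the +y side, without rib) of the end stop's foot, 12.5 mm above its underside: the face to go against the last board; same axes as the end stop, its y points out of the face
- pot_mid (a point): empty terracotta pot, 60 mm across, 55 mm tall, standing on the table close behind the rack's fence; its centre. Bystander: leave it alone.
- secateurs_mid (a point): secateurs with black grips lying on the table in front of the rack, 160 mm long, 18 mm high; this point is the pivot. Bystander: leave it alone.
- foamtray_mid (a point): wooden tray 150 x 110 mm with a dark green foam brick, 66 mm tall, standing on the table behind the rack, on the fence side; its centre. Bystander: leave it alone.
There are look-alikes about, which are no part of the job. What is shaped like the part that bears board1_mid but orange or red is not meant.

How it is judged:
By the outcome, as a careful person would: the job done as asked, in the order asked, and still so for the second after the job is handed in, with the robot touching nothing.
It also fails if it takes over 72 s, if anything falls off the work surface, if the arm or the gripper's body presses on something with over 40 N, if the wrist force passes 120 N, or if a joint passes its speed limit or range.

ROBOT

A 7-joint arm with a two-finger parallel gripper is mounted at the origin on the work surface. World frame = base frame: x ahead of the robot, y to its left, z up, the work surface at z = 0. Lengths are in m, angles in rad, forces in N, time in s.
With the tool pointing down it reaches from about 0.4 to 0.85 m from the base axis. Payload 6.9 kg.
Tool frame: the origin (TCP) lies on the centre line of the jaws, within the pads' length; the fingertips stand 8 mm ahead of it and the grasp point (between the pads) lies 11 mm behind it (r.nose_length is the z of the fingertips in the tool frame, in m); z points along the fingers, y is the line along which they close (so a half turn about z gives the same grasp; the last joint's range is limited). The gripper opens to 85 mm and grips with 20 to 120 N. Pads are 22 mm wide; open, the fingers measure 114 mm over their backs; the gripper's body (76 mm by 85 mm) begins 54 mm behind the grasp point. The pads swing forward as they close: fully open they stand 13 mm farther back than shut.
Start: joints at [1.337, 0.507, -0.238, 1.5, 0.126, 1.149, -0.155], TCP at [0.208, -0.589, 0.239] pointing down, gripper open.
Joint ranges: [-3.08, 3.08], [-0.24, 2.05], [-1.43, 1.35], [0, 2.5], [-1.52, 4.66], [0.17, 1.96], [-2.89, 2.89]. Speed limits (rad/s): [2.39, 2.39, 3.14, 3.14, 3.14, 3.14, 3.14].

INTERFACE

Orientations are given as a unit quaternion [w, x, y, z].
In Python, from plant import r, imaging, ticket gives the robot as it stands.
- The arm moves only by the tool play_rows, never from a script. Its argument "deltas" is one flat list of numbers, 7 for each row, row after row: the opening, from 0 (shut) to 1 (fully open), then the shift along the tool's x, y, z in m, then the turn, a rotation vector about the tool's x, y, z in degrees. A call has 1 to 20 rows; each row shifts and turns the commanded pose from where the row before left it, along the tool's axes as they then stand; what a row does not reach is not made up. A row lasts 1/8 s, in which the tool goes at most 62.5 mm and 10.7 degrees, less where a joint would pass 70% of its speed; a pose out of reach is approached as far as the arm can. A call is refused whole if a number of a shift passes 0.0625 or a number of a turn 10.7, either way. A call with a gripper value outside its range is refused whole. The fingers move at their own pace and stop on an object; "grip_force" is the grip in N (left out, the last holds). Time passes only in rows, so rows that do not move let the fingers close. It gives the time, the measured TCP pose, the force, the opening and the grip force at its end, in the units of the state.
- r.sense(): the state, without advancing time (a new reading comes with each control period).
- imaging.grab_frame(name): name is "scene" or "top" or "wrist"; returns a dict with "frame" (400x640x3 uint8, red, green, blue), "range_z" (400x640 float32, m along the optical axis (not along the pixel's ray), 0 where there is no reading), "vertical_fov" (degrees; the focal length in pixels is half the picture's height over the tangent of half this angle, whatever the lens; pixels are square), "cx", "cy" (the principal point, pixels), "k1" (the pictures are not rectified: a ray, as slopes to the right and down, at radius r is drawn at 1 + k1 r^2 times it, then the intrinsics apply), "R" (3x3) and "t" (3): a world point X has camera coordinates R X + t. Camera axes: x right, y down, z forward; pixel columns grow to the right and rows downward; lengths in m; the calibration is good to about 2 mm. A picture is of the moment at which its call begins.
- ticket.job_done(): hands the job in; it is judged then, once.
The state is a dict: "time_s": time; "joints": joint angles; "joint_velocities": joint speeds; "joint_torque": joint torques, N m; "ee_pos": TCP position; "orientation": TCP orientation; "ft_force": force on the tool from outside, world axes, zero at the start; "wrist_torque": the same for the moment, N m; "gripper_width": opening from 0.0 (shut) to 1.0 (fully open); "grip_force": force on a finger pad.
Only numpy, scipy, OpenCV 4.12 (cv2) and the standard library are available. Lean on these libraries where they do the work, as an engineer would, in place of code of your own. Each camera call takes 0.05 s, during which the arm holds its last target. There are 200 camera calls.

## Working session

There is one attempt and no reset: what is moved stays moved. The work goes in short steps, Python scripts to look and compute and a tool call to move; the robot and the scene stay as the last step left them, time stands still between calls to the robot, and variables do not carry over. Pictures are saved under pics/ and viewed, at most 10 in all, crops included, and the job is handed in when it is done.

Besides the shell and the picture viewer there is one more tool, called after "Call:" as a command line: name --argument value ..., lists and objects as JSON in quotes. play_rows: Moves the arm, as the interface text tells. Its arguments: {"type":"object","properties":{"deltas":{"type":"array","items":{"type":"number"}},"grip_force":{"type":"number"}},"required":["deltas"]}

```bash
ls; mkdir -p pics; cat > h.py <<'E'
import numpy as np, cv2
from plant import r, imaging, ticket
def grab(n):
    d=imaging.grab_frame(n); f=200/np.tan(np.radians(d['vertical_fov']/2)); d['f']=f
    d['K']=np.array([[f,0,d['cx']],[0,f,d['cy']],[0,0,1.]]); d['D']=np.array([d['k1'],0,0,0,0.]); return d
def rays(d,uv):
    n=cv2.undistortPoints(np.array(uv,float).reshape(-1,1,2),d['K'],d['D']).reshape(-1,2)
    return np.c_[n,np.ones(len(n))]
def cloud(d):
    v,u=np.mgrid[:400,:640]; p=rays(d,np.c_[u.ravel(),v.ravel()])*d['range_z'].reshape(-1,1)
    return ((p-d['t'])@d['R']).reshape(400,640,3)
def plane(d,uv,z):
    q=rays(d,uv)@d['R']; c=-d['R'].T@d['t']; return c+q*((z-c[2])/q[:,2])[:,None]
def save(d,n): cv2.imwrite('pics/'+n+'.png',d['frame'][:,:,::-1])
E
python3 - <<'E'
from h import *
for n in ['scene','top']:
    d=grab(n); save(d,n+'0'); np.savez(n+'0.npz',**d); print(n,d['f'],d['k1'],-d['R'].T@d['t'],d['R'][2])
print(r.sense(), r.nose_length)
E
```

```text
pics
scene 428.0914335977925 -0.11712298885082834 [0.80195579 0.66162971 0.97455907] [-0.32628466 -0.55454362 -0.76551923]
top 374.80538665270575 0.025679048568411442 [0.26519537 0.08010189 1.17063967] [ 0.19235695  0.00184467 -0.98132329]
{'time_s': 0.1, 'joints': array([ 1.33647968,  0.50824901, -0.23751112,  1.50099879,  0.12569733,
        1.14888866, -0.15481839]), 'joint_velocities': array([-6.83413037e-04, -4.09145254e-03,  3.91435911e-04,  1.20495725e-04,
        8.61403310e-05, -4.02486590e-04,  2.96480307e-04]), 'joint_torque': array([-6.06328016e-03, -6.21830678e+01, -2.19518334e+00, -2.50200999e+01,
        1.24575355e-02,  7.79881870e-03,  8.84483654e-06]), 'ee_pos': array([ 0.20810499, -0.5888947 ,  0.23853059]), 'orientation': array([-7.64740179e-04,  9.85602466e-01,  1.69077417e-01, -1.47356909e-04]), 'ft_force': array([-0.12087229, -0.29197732,  0.57485887]), 'wrist_torque': array([0.03873342, 0.00653583, 0.03132557]), 'grip_force': 0.0, 'gripper_width': 0.9980447291431163} 0.008
```

View pics/scene0.png

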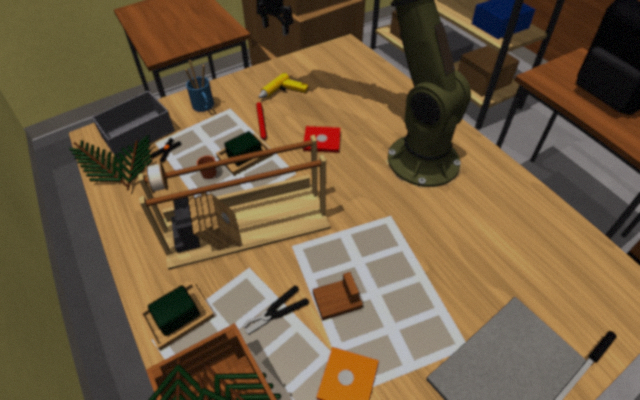

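View pics/top0.png

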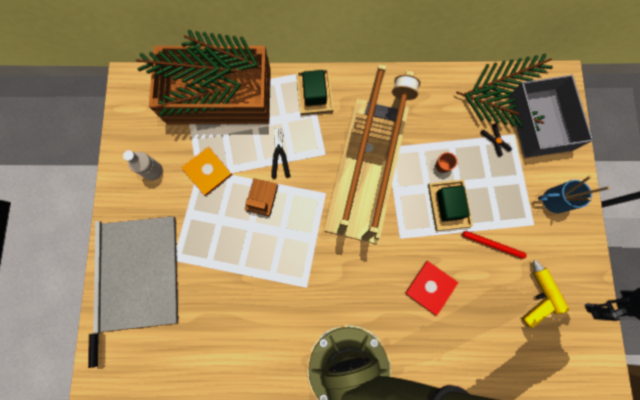

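Scene view: rack with the leaning boards around (228,220), bookend (183,222), end stop (337,293). Top view: end stop (262,197), rack (368,165), boards (372,138), bookend (385,112), spool (406,86). Look-alikes: orange plate (207,170) and red plate (432,287), both excluded by colour; there's also a green foam tray (315,90) and other clutter. The brown L-shape at (262,197) is the only end stop, and I'll check it in a crop.

```bash
python3 - <<'E'
from h import *
t=dict(np.load('top0.npz')); s=dict(np.load('scene0.npz'))
a=cv2.resize(t['frame'][60:250,320:430],None,fx=3,fy=3,interpolation=3)
b=cv2.resize(t['frame'][165:225,230:300],None,fx=4,fy=4,interpolation=3)
c=cv2.resize(s['frame'][130:275,135:360],None,fx=2,fy=2,interpolation=3)
im=np.zeros((570,800,3),np.uint8); im[:570,:330]=a; im[:240,340:620]=b; im[250:540,340:790]=c
cv2.imwrite('pics/crop1.png',im[:,:,::-1])
C=cloud(t)
for n,uv in dict(foot=(255,205),rib=(268,187),floorR=(355,200),bk=(385,112),board=(372,138),spool=(406,86),pot=(445,162),sec=(281,150),foam=(450,203),dow=(355,170)).items(): print(n,C[uv[1],uv[0]].round(4))
# end stop: brown mask
hsv=cv2.cvtColor(t['frame'],cv2.COLOR_RGB2HSV)
print(hsv[205,258],hsv[187,266])
P=C[170:220,240:285].reshape(-1,3); 
for lo,hi in((.018,.032),(.066,.085)):
    q=P[(P[:,2]>lo)&(P[:,2]<hi)]; R=cv2.minAreaRect(q[:,:2].astype(np.float32)*1000); print(lo,len(q),R,cv2.boxPoints(R))
E
```

```text
foot [0.4721 0.274  0.0776]
rib [0.5395 0.2444 0.0245]
floorR [ 0.4994 -0.029   0.0137]
bk [ 0.7486 -0.1149  0.1145]
board [ 0.6681 -0.0743  0.1103]
spool [ 0.7578 -0.147   0.2536]
pot [ 0.6251 -0.3219  0.0058]
sec [0.6645 0.2067 0.0148]
foam [ 0.4786 -0.3072  0.0673]
dow [ 0.5365 -0.0107  0.2253]
[ 13 196 194] [ 13 195 171]
0.018 672 ((528.830322265625, 262.252197265625), (80.26191711425781, 143.97967529296875), 76.7785415649414) [[449.57013 239.65015]
 [589.73334 206.71979]
 [608.0905  284.85425]
 [467.9273  317.7846 ]]
0.066 139 ((478.2215270996094, 274.7313232421875), (60.38988494873047, 20.757333755493164), 77.04151916503906) [[461.33612 247.63272]
 [481.56482 242.978  ]
 [495.10693 301.82993]
 [474.87823 306.48465]]
```

View pics/crop1.png

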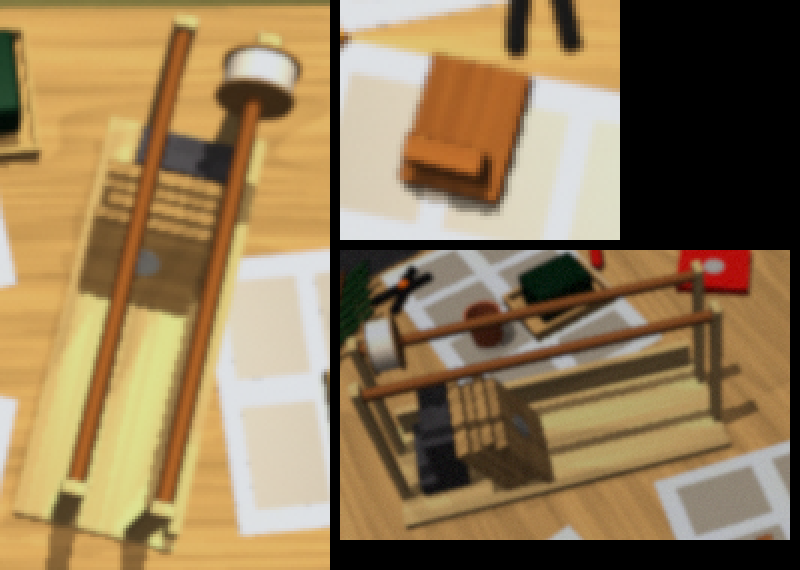

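Crop: end stop confirmed (rib at the lower-left, the robot side; foot's front pointing away). The boards lean on the dark bookend, whose front dowel-side corner is near (150,150) in the crop. Next I'll measure the rack frame.

```bash
cat >> h.py <<'E'
def line(p):
    vx,vy,x,y=cv2.fitLine(p.astype(np.float32),cv2.DIST_HUBER,0,1e-4,1e-4).ravel(); return np.array([x,y]),np.array([vx,vy])*np.sign(vx)
E
python3 - <<'E'
from h import *
for n in ('top','scene'):
    t=dict(np.load(n+'0.npz')); C=cloud(t).reshape(-1,3)
    H=C[(C[:,2]>.216)&(C[:,2]<.232)&(C[:,0]>.33)&(C[:,0]<.85)&(C[:,1]>-.25)&(C[:,1]<.12)]
    # split by two dowels: rough direction
    d0=np.array([np.cos(np.radians(-13)),np.sin(np.radians(-13))])
    for it in range(3):
        nn=np.array([d0[1],-d0[0]]) # rack x dir (right of y)
        s=H[:,:2]@nn; _,l,c=cv2.kmeans(s.astype(np.float32),2,None,(3,50,1e-6),5,0)
        L=[]
        for k in (0,1):
            q=H[l.ravel()==k]; q=q[abs(q[:,:2]@nn-np.median(q[:,:2]@nn))<.012]; o,v=line(q[:,:2]); L.append((o@nn,np.degrees(np.arctan2(v[1],v[0])),len(q),(q[:,:2]@d0).min(),(q[:,:2]@d0).max()))
        d0=np.array([np.cos(np.radians(np.mean([x[1] for x in L]))),np.sin(np.radians(np.mean([x[1] for x in L])))])
    print(n,L)
    nn=np.array([d0[1],-d0[0]])
    # floor
    F=C[(C[:,2]>.007)&(C[:,2]<.017)]; x=F[:,:2]@nn; y=F[:,:2]@d0
    m=(y>.38)&(y<.85)
    hist,e=np.histogram(x[m],np.arange(-.1,.3,.004)); print(np.c_[e[:-1]*1000,hist].astype(int)[hist>15].tolist())
    # fence top
    F=C[(C[:,2]>.048)&(C[:,2]<.062)]; x=F[:,:2]@nn; y=F[:,:2]@d0; m=(y>.35)&(y<.85)&(x>0)&(x<.3)
    hist,e=np.histogram(x[m],np.arange(0,.3,.003)); print('fence',np.c_[e[:-1]*1000,hist].astype(int)[hist>8].tolist())
E
```

```text
top [(np.float32(-0.04065735), np.float32(-14.234498), 888, np.float64(0.37502149468664303), np.float64(0.8313030952044175)), (np.float32(-0.116847605), np.float32(-14.108542), 955, np.float64(0.3751579508464429), np.float64(0.8321661875238034))]
[[-100, 92], [-96, 92], [-92, 95], [-88, 96], [-83, 92], [-79, 96], [-75, 96], [-71, 91], [-67, 94], [-63, 95], [-59, 95], [-55, 91], [-51, 93], [-47, 85], [-43, 80], [-39, 84], [-35, 88], [-31, 84], [148, 17], [152, 17], [160, 16], [172, 16], [252, 17], [284, 17], [288, 21], [292, 22]]
fence [[150, 12], [153, 12], [156, 12], [159, 11], [162, 12], [165, 13], [168, 12], [171, 18], [174, 16], [177, 14], [180, 12]]
scene [(np.float32(-0.04398559), np.float32(-14.243578), 935, np.float64(0.3764671356427124), np.float64(0.8290789971311894)), (np.float32(-0.121938735), np.float32(-14.352475), 1172, np.float64(0.3747344185293639), np.float64(0.8286104018524881))]
[[-100, 108], [-96, 95], [-92, 94], [-88, 107], [-83, 98], [-79, 108], [-75, 104], [-71, 89], [-67, 106], [-63, 93], [-59, 107], [-55, 86], [-51, 118], [-47, 91], [-43, 80], [-39, 97], [-35, 86], [-31, 90], [-27, 86], [-23, 87], [-19, 98], [-15, 109], [-11, 91], [124, 16], [128, 21], [148, 23], [152, 18], [292, 23]]
fence [[0, 27], [147, 9], [153, 12], [156, 15], [159, 18], [162, 10], [165, 19], [168, 14], [171, 18], [174, 22]]
```

```bash
cat >> h.py <<'E'
A=np.radians(-14.2); YD=np.array([np.cos(A),np.sin(A)]); XD=np.array([YD[1],-YD[0]])
O=XD*-.0744+YD*.628
def rk(P): P=np.asarray(P); return np.concatenate([((P[...,:2]-O)@np.c_[XD,YD]),P[...,2:]],-1)
def unrk(p): p=np.asarray(p,float); return np.r_[O+XD*p[0]+YD*p[1],p[2]]
E
python3 - <<'E'
from h import *
for n in ('top','scene'):
    t=dict(np.load(n+'0.npz')); P=rk(cloud(t)).reshape(-1,3)*1000
    def sel(*b): return P[np.all([(P[:,i]>b[2*i])&(P[:,i]<b[2*i+1]) for i in range(3)],0)]
    q=sel(-130,110,-200,-100,7,17); h,e=np.histogram(q[:,0],np.arange(-130,110,3)); i=np.where(h>h.max()*.35)[0]; print(n,'floor x',e[i[0]],e[i[-1]+1],'z',np.median(q[:,2]))
    q=sel(-90,-50,-300,-100,7,17); print('floor ymin',np.percentile(q[:,1],[0,1,3]))
    q=sel(40,100,-230,0,52,62); print('fence top x',np.percentile(q[:,0],[3,50,97]),np.median(q[:,2]),len(q)); 
    q=sel(50,70,-220,0,20,50); print('fence face',np.median(q[:,0]),len(q))
    # profile of boards at gap x in -25..12
    q=sel(-30,15,-100,200,15,135); b=np.round(q[:,1]/5)*5
    print([(int(v),int(np.median(q[b==v,2])),int((b==v).sum())) for v in np.unique(b)])
    q=sel(-60,60,-100,200,108,125); print('bookend top',[np.percentile(q[:,k],[2,50,98]).round(1) for k in range(3)],len(q))
E
```

```text
top floor x -94 47 z 11.452140439030092
floor ymin [-252.91277799 -251.81632058 -248.70635921]
fence top x [62.16275211 67.88795683 73.63657493] 56.65892797441557 291
fence face 62.19088363093461 12
[(-95, 16, 2), (-90, 15, 2), (-80, 16, 2), (-75, 15, 3), (-65, 15, 1), (-60, 16, 1), (-40, 15, 2), (-35, 16, 1), (-30, 15, 2), (-25, 15, 1), (-15, 15, 2), (-10, 16, 1), (-5, 22, 20), (0, 28, 32), (5, 40, 42), (10, 50, 33), (15, 60, 41), (20, 71, 39), (25, 80, 42), (30, 91, 42), (35, 100, 41), (40, 111, 42), (45, 114, 22), (50, 112, 19), (55, 112, 32), (60, 116, 25), (65, 112, 17), (70, 110, 19), (75, 114, 31), (80, 112, 18), (85, 112, 29), (90, 115, 29), (95, 114, 18), (100, 114, 19), (105, 112, 34), (110, 116, 23), (115, 117, 25), (120, 115, 21), (125, 116, 22), (130, 116, 24), (135, 115, 25), (140, 116, 24), (145, 115, 10)]
bookend top [array([-57.7,  -2.7,  34.7]), array([ 39.3,  88.9, 142.7]), array([108.7, 114.7, 120. ])] 891
scene floor x -94 68 z 11.877576855535633
floor ymin [-254.45904437 -252.04650744 -248.19669391]
fence top x [61.07216318 67.74046771 76.71843356] 56.5041315757243 337
fence face 63.712906546242465 520
[(-90, 15, 2), (-75, 16, 2), (-70, 17, 1), (-60, 15, 2), (-55, 15, 1), (-45, 16, 1), (-35, 16, 1), (-30, 15, 1), (-10, 16, 1), (-5, 22, 14), (0, 30, 23), (5, 39, 24), (10, 49, 23), (15, 59, 24), (20, 70, 26), (25, 81, 26), (30, 90, 27), (35, 100, 27), (40, 110, 28), (45, 115, 24), (50, 113, 25), (55, 110, 28), (60, 116, 25), (65, 113, 25), (70, 111, 24), (75, 115, 28), (80, 113, 22), (85, 111, 28), (90, 117, 29), (95, 116, 23), (100, 114, 25), (105, 112, 26), (110, 116, 26), (115, 117, 24), (120, 116, 26), (125, 116, 25), (130, 116, 27), (135, 117, 29), (140, 115, 25), (145, 114, 7), (155, 40, 8), (160, 41, 23), (165, 41, 22), (170, 39, 13), (190, 16, 1)]
bookend top [array([-57.3, -11.8,  40.1]), array([ 40.6,  94.3, 192.1]), array([109. , 115.1, 120.2])] 1274
```

```bash
cat >> h.py <<'E'
from scipy.spatial.transform import Rotation as Ro
def Rtool(yaw,tilt):
    # tool y along direction yaw(deg), tool z down tilted by tilt(deg) to the right of it
    y=np.array([np.cos(np.radians(yaw)),np.sin(np.radians(yaw)),0]); xr=np.array([y[1],-y[0],0])
    z=np.array([0,0,-1])*np.cos(np.radians(tilt))+xr*np.sin(np.radians(tilt)); return Ro.from_matrix(np.c_[np.cross(y,z),y,z])
def cur(): 
    s=r.sense(); return np.array(s['ee_pos']),Ro.from_quat(np.roll(s['orientation'],-1)),s
def plan(wps,op,p=None,R=None):
    """wps: (pos,Rot,nrows). prints rounded rows"""
    if p is None: p,R,s=cur()
    out=[]
    for tp,tR,n in wps:
        p0=p.copy(); R0=R; rv=(R0.inv()*tR).as_rotvec()
        for k in range(1,n+1):
            gp=p0+(tp-p0)*k/n; gR=R0*Ro.from_rotvec(rv*k/n)
            d=np.round(R.inv().apply(gp-p),3); w=np.round(np.degrees((R.inv()*gR).as_rotvec()),1)
            p=p+R.apply(d); R=R*Ro.from_rotvec(np.radians(w)); row=[op,*d,*w]; out+=[f'{v+0:g}' for v in row]
        out[-1]+='\n'
        print('  wp err',(tp-p).round(4),max(abs(rv))*57.3/n)
    print(','.join(out)); return p,R
E
python3 - <<'E'
from h import *
print([a for a in dir(r) if a[0]!='_'])
s=dict(np.load('scene0.npz')); C=cloud(s).reshape(-1,3)
q=C[(C[:,2]>.068)&(C[:,2]<.085)&(C[:,0]>.43)&(C[:,0]<.53)&(C[:,1]>.22)&(C[:,1]<.33)]
print(cv2.minAreaRect(q[:,:2].astype(np.float32)*1000),len(q),np.median(q[:,2]))
q=C[(C[:,2]>.02)&(C[:,2]<.03)&(C[:,0]>.43)&(C[:,0]<.62)&(C[:,1]>.2)&(C[:,1]<.33)]
print(cv2.minAreaRect(q[:,:2].astype(np.float32)*1000),len(q))
p,R,_=cur(); G=Rtool(-13,43); z=G.as_matrix()[:,2]
xe=np.array([np.sin(np.radians(-13)),-np.cos(np.radians(-13)),0])
g=np.array([.478,.2745,.054])-.005*xe; T=g+.011*z; print('T',T)
pre=T-.1*z
plan([(np.array([.36,-.45,.38]),R,7),(np.array([.47,-.05,.38]),Ro.concatenate([R])[0],11),(pre+[0,0,.08],G,12)],1)
E
```

```text
['IKError', 'nose_length', 'sense']
((479.55322265625, 275.3457336425781), (58.92402648925781, 20.624588012695312), 73.79236602783203) 198 0.07423288082847143
((536.2012329101562, 260.8245544433594), (80.01203155517578, 156.4744415283203), 76.75369262695312) 991
T [0.47743718 0.27206214 0.04595511]
  wp err [ 0.0006 -0.0003  0.0003] 0.0
  wp err [-0.0005 -0.0001 -0.0002] 0.0
  wp err [ 0.0004  0.0005 -0.    ] 4.55750018306279
1,0.027,-0.012,-0.02,0,0,0,1,0.027,-0.011,-0.02,0,0,0,1,0.027,-0.012,-0.021,0,0,0,1,0.027,-0.011,-0.02,0,0,0,1,0.027,-0.012,-0.02,0,0,0,1,0.027,-0.011,-0.02,0,0,0,1,0.027,-0.012,-0.02,0,0,0
,1,0.022,-0.031,0,0,0,0,1,0.021,-0.031,0,0,0,0,1,0.022,-0.031,0,0,0,0,1,0.021,-0.031,0,0,0,0,1,0.022,-0.031,0,0,0,0,1,0.022,-0.03,0,0,0,0,1,0.021,-0.031,0,0,0,0,1,0.022,-0.031,0,0,0,0,1,0.021,-0.031,0,0,0,0,1,0.022,-0.031,0,0,0,0,1,0.022,-0.031,0,0,0,0
,1,0.013,-0.03,0.015,-1.8,-3.3,-4.6,1,0.015,-0.029,0.014,-1.8,-3.3,-4.5,1,0.019,-0.028,0.011,-1.8,-3.2,-4.6,1,0.022,-0.027,0.01,-1.8,-3.3,-4.5,1,0.024,-0.026,0.007,-1.8,-3.3,-4.6,1,0.026,-0.023,0.005,-1.8,-3.3,-4.5,1,0.028,-0.022,0.003,-1.8,-3.2,-4.6,1,0.03,-0.019,0.001,-1.8,-3.3,-4.5,1,0.032,-0.017,-0.002,-1.8,-3.3,-4.6,1,0.032,-0.014,-0.004,-1.8,-3.3,-4.6,1,0.034,-0.011,-0.007,-1.8,-3.2,-4.5,1,0.033,-0.009,-0.008,-1.8,-3.3,-4.6
```

Call:
play_rows --deltas '[1, 0.027, -0.012, -0.02, 0, 0, 0, 1, 0.027, -0.011, -0.02, 0, 0, 0, 1, 0.027, -0.012, -0.021, 0, 0, 0, 1, 0.027, -0.011, -0.02, 0, 0, 0, 1, 0.027, -0.012, -0.02, 0, 0, 0, 1, 0.027, -0.011, -0.02, 0, 0, 0, 1, 0.027, -0.012, -0.02, 0, 0, 0, 1, 0.022, -0.031, 0, 0, 0, 0, 1, 0.021, -0.031, 0, 0, 0, 0, 1, 0.022, -0.031, 0, 0, 0, 0, 1, 0.021, -0.031, 0, 0, 0, 0, 1, 0.022, -0.031, 0, 0, 0, 0, 1, 0.022, -0.03, 0, 0, 0, 0, 1, 0.021, -0.031, 0, 0, 0, 0, 1, 0.022, -0.031, 0, 0, 0, 0, 1, 0.021, -0.031, 0, 0, 0, 0, 1, 0.022, -0.031, 0, 0, 0, 0, 1, 0.022, -0.031, 0, 0, 0, 0]'

```text
time_s: 2.35
ee_pos: [0.4705, -0.0489, 0.3801]
orientation: [-0.0, 0.986, 0.169, -0.0]
ft_force: [0.4, 0.4, -0.6]
gripper_width: 0.999
grip_force: 0.0
```

Call:
play_rows --deltas '[1, 0.013, -0.03, 0.015, -1.8, -3.3, -4.6, 1, 0.015, -0.029, 0.014, -1.8, -3.3, -4.5, 1, 0.019, -0.028, 0.011, -1.8, -3.2, -4.6, 1, 0.022, -0.027, 0.01, -1.8, -3.3, -4.5, 1, 0.024, -0.026, 0.007, -1.8, -3.3, -4.6, 1, 0.026, -0.023, 0.005, -1.8, -3.3, -4.5, 1, 0.028, -0.022, 0.003, -1.8, -3.2, -4.6, 1, 0.03, -0.019, 0.001, -1.8, -3.3, -4.5, 1, 0.032, -0.017, -0.002, -1.8, -3.3, -4.6, 1, 0.032, -0.014, -0.004, -1.8, -3.3, -4.6, 1, 0.034, -0.011, -0.007, -1.8, -3.2, -4.5, 1, 0.033, -0.009, -0.008, -1.8, -3.3, -4.6]'

```text
time_s: 3.85
ee_pos: [0.4928, 0.3382, 0.1972]
orientation: [0.229, 0.727, 0.58, -0.289]
ft_force: [-0.5, 1.2, -0.6]
gripper_width: 0.996
grip_force: 0.0
```

```bash
python3 - <<'E'
from h import *
p,R,s=cur(); G=Rtool(-13,43); z=G.as_matrix()[:,2]
print(p,s['joints'].round(2),np.degrees((R.inv()*G).as_rotvec()),s['ft_force'])
T=np.array([.4774,.2721,.046]);pre=T-.1*z
plan([(pre,G,4),(T-.0*z,G,5)],1)
E
```

```text
[0.49284426 0.33820286 0.19720138] [-0.6   0.92 -0.57  1.12  0.62  1.96 -1.36] [-0.01141487  0.2129382   0.13957638] [-0.50741589  1.19393483 -0.56447009]
  wp err [-0.0001 -0.0001  0.0004] 0.053238472011545364
  wp err [-0.0001 -0.0001  0.0004] 0.007911850193476674
1,0.013,0,0.014,0,0.1,0,1,0.014,0,0.014,0,0,0.1,1,0.013,0,0.015,0,0.1,0,1,0.014,0,0.014,0,0,0
,1,0,0,0.02,0,0,0,1,0,0,0.02,0,0,0,1,0,0,0.02,0,0,0,1,0,0,0.02,0,0,0,1,0,0,0.02,0,0,0
```

Call:
play_rows --deltas '[1, 0.013, 0, 0.014, 0, 0.1, 0, 1, 0.014, 0, 0.014, 0, 0, 0.1, 1, 0.013, 0, 0.015, 0, 0.1, 0, 1, 0.014, 0, 0.014, 0, 0, 0]'

```text
time_s: 4.35
ee_pos: [0.4936, 0.3369, 0.1195]
orientation: [0.228, 0.73, 0.578, -0.286]
ft_force: [-0.4, 0.2, 0.3]
gripper_width: 0.997
grip_force: 0.0
```

```bash
python3 - <<'E'
from h import *
p,R,s=cur(); G=Rtool(-13,43); z=G.as_matrix()[:,2]
print(p,s['joints'].round(4),np.degrees((R.inv()*G).as_rotvec()),s['ft_force'])
d=grab('wrist'); save(d,'w1')
T=np.array([.4774,.2721,.046]);pre=T-.1*z
C=cloud(d).reshape(-1,3); q=C[(C[:,2]>.070)&(C[:,2]<.082)&(C[:,0]>.42)&(C[:,0]<.53)&(C[:,1]>.21)&(C[:,1]<.33)]
print(cv2.minAreaRect(q[:,:2].astype(np.float32)*1000),len(q),np.median(q[:,2]))
plan([(T-.0*z,G,6)],1)
E
```

```text
[0.49359617 0.33693116 0.11946634] [-0.5917  0.9931 -0.5611  1.1912  0.6385  1.8362 -1.4248] [-0.05575801 -0.16358323 -0.23520294] [-0.36113143  0.21926059  0.3022358 ]
((478.936767578125, 276.9361877441406), (59.07280349731445, 20.049379348754883), 76.11083984375) 941 0.0746631434143657
  wp err [ 0.0004 -0.0003  0.0002] 0.021009795399603095
1,0,0,0.016,0,0,0,1,0,0,0.016,0,0,0,1,0,0,0.016,-0.1,0,-0.1,1,0,0,0.017,0,0,0,1,0,0,0.016,0,0,0,1,0,-0.001,0.016,0,0,0
```

View pics/w1.png

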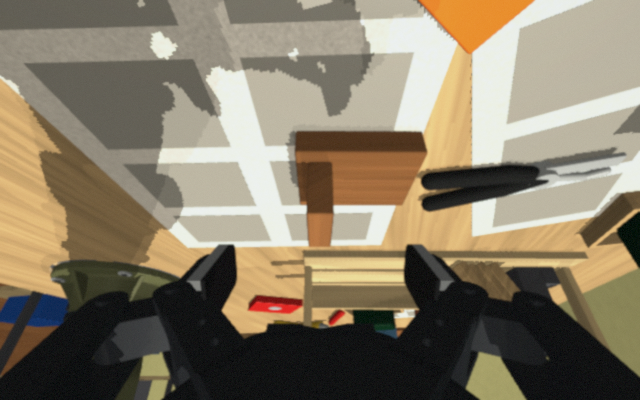

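Wrist view: the rib at (318,190) is centred between the fingers (225,270) and (420,270), with the foot to the right. Going in to grasp.

Call:
play_rows --deltas '[1, 0, 0, 0.016, 0, 0, 0, 1, 0, 0, 0.016, 0, 0, 0, 1, 0, 0, 0.016, -0.1, 0, -0.1, 1, 0, 0, 0.017, 0, 0, 0, 1, 0, 0, 0.016, 0, 0, 0, 1, 0, -0.001, 0.016, 0, 0, 0, 0, 0, 0, 0, 0, 0, 0, 0, 0, 0, 0, 0, 0, 0, 0, 0, 0, 0, 0, 0, 0, 0, 0, 0, 0, 0, 0, 0, 0, 0, 0, 0, 0, 0, 0]' --grip_force 60

```text
time_s: 5.78
ee_pos: [0.4771, 0.2748, 0.0494]
orientation: [0.228, 0.728, 0.58, -0.285]
ft_force: [1.3, 2.1, 2.4]
gripper_width: 0.224
grip_force: 58.7
```

```bash
python3 - <<'E'
from h import *
p,R,s=cur(); print(p,s['joints'].round(3),s['gripper_width'],s['ft_force'],s['wrist_torque'])
G=Rtool(-14.2,43); off=np.array([-.005+.011*np.sin(np.radians(43)),0,.054-.011*np.cos(np.radians(43))])
t=unrk(np.array([.001,-.115,.012])+off); t2=t+[0,0,.016]; t1=unrk(np.array([-.17,-.115,.05])+off)
print('targets',t,t1, 'rack cur',rk(p))
plan([(p+[0,0,.045],R,3),(t1,G,7),(t2,G,6),(t+[0,0,.002],G,2)],0)
E
```

```text
[0.47713069 0.27476218 0.04941393] [-0.519  1.001 -0.555  1.425  0.671  1.635 -1.502] 0.224254999065744 [1.25407673 2.06120248 2.41306948] [ 0.65538594 -0.0816551   0.00878123]
targets [ 0.51471727 -0.05711094  0.05795511] [0.55666483 0.10866422 0.09595511] rack cur [-0.3090106  -0.23284907  0.04941393]
  wp err [ 0.0001  0.0003 -0.0003] 0.0
  wp err [ 0.     -0.0004  0.    ] 0.13492105680689961
  wp err [-0.     -0.0003  0.0003] 0.007387587249636936
  wp err [ 0.     -0.     -0.0003] 0.022162761748910808
0,-0.01,0,-0.011,0,0,0,0,-0.01,0,-0.011,0,0,0,0,-0.011,0,-0.011,0,0,0
,0,-0.015,0.016,0.014,0.1,0,0.1,0,-0.015,0.017,0.014,0.2,-0.1,0.2,0,-0.015,0.016,0.013,0.1,0,0.1,0,-0.015,0.017,0.014,0.1,0,0.1,0,-0.015,0.017,0.014,0.2,0,0.1,0,-0.015,0.016,0.014,0.1,-0.1,0.2,0,-0.015,0.017,0.013,0.1,0,0.1
,0,-0.018,0,0.022,0,0,0,0,-0.019,0,0.022,0,0,0,0,-0.018,0,0.022,0,0,0,0,-0.019,0,0.023,0,0,0,0,-0.018,0,0.022,0,0,0,0,-0.018,0,0.022,0,0,0
,0,0.005,0,0.005,0,0,0,0,0.004,0,0.005,0,0,0
```

Call:
play_rows --deltas '[0, -0.01, 0, -0.011, 0, 0, 0, 0, -0.01, 0, -0.011, 0, 0, 0, 0, -0.011, 0, -0.011, 0, 0, 0, 0, -0.015, 0.016, 0.014, 0.1, 0, 0.1, 0, -0.015, 0.017, 0.014, 0.2, -0.1, 0.2, 0, -0.015, 0.016, 0.013, 0.1, 0, 0.1, 0, -0.015, 0.017, 0.014, 0.1, 0, 0.1, 0, -0.015, 0.017, 0.014, 0.2, 0, 0.1, 0, -0.015, 0.016, 0.014, 0.1, -0.1, 0.2, 0, -0.015, 0.017, 0.013, 0.1, 0, 0.1]'

```text
time_s: 7.02
ee_pos: [0.5572, 0.1069, 0.0956]
orientation: [0.225, 0.734, 0.571, -0.29]
ft_force: [0.3, 0.4, -1.9]
gripper_width: 0.228
grip_force: 58.7
```

```bash
python3 - <<'E'
from h import *
p,R,s=cur(); print(p,rk(p),s['joints'].round(3),s['gripper_width'],s['ft_force'],s['wrist_torque'])
G=Rtool(-14.2,43); t2=unrk([.002,-.115,.078]); print(np.degrees((R.inv()*G).as_rotvec()))
d=grab('scene'); save(d,'s1')
plan([(t2,G,6),(t2-[0,0,.012],G,2)],0)
E
```

```text
[0.55717214 0.10692789 0.09559594] [-0.16593918 -0.11408226  0.09559594] [-0.262  0.9   -0.523  1.508  0.774  1.597 -1.299] 0.22839472524296395 [ 0.25440091  0.42102709 -1.87412604] [ 1.00801134 -0.19175972 -0.01149337]
[ 0.00051565  0.05997133 -0.02296922]
  wp err [-0.0004 -0.0004 -0.0002] 0.05406939095541486
  wp err [-0.0003 -0.0001 -0.0002] 0.024940849992682566
0,-0.018,-0.001,0.021,0,0,-0.1,0,-0.018,0,0.021,0,0.1,0,0,-0.018,-0.001,0.021,0,0,-0.1,0,-0.017,0,0.021,0,0.1,0,0,-0.018,-0.001,0.021,0,0,-0.1,0,-0.018,0,0.02,0,0,0
,0,0.004,0,0.005,0,0,0,0,0.004,0,0.004,0,0,0
```

View pics/s1.png

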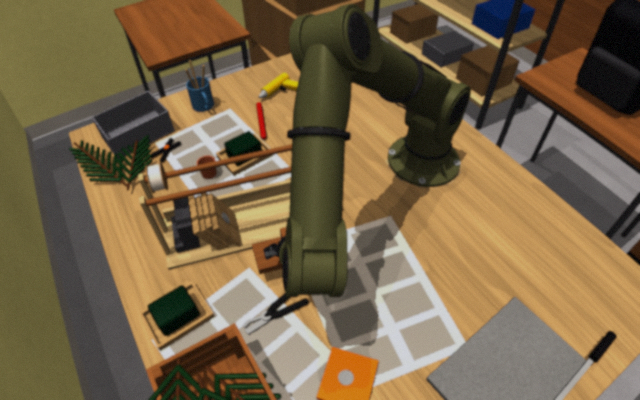

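The hand holds the end stop level at (270,255), just in front of the rack, clear of the secateurs at (280,310). Inserting.

Call:
play_rows --deltas '[0, -0.018, -0.001, 0.021, 0, 0, -0.1, 0, -0.018, 0, 0.021, 0, 0.1, 0, 0, -0.018, -0.001, 0.021, 0, 0, -0.1, 0, -0.017, 0, 0.021, 0, 0.1, 0, 0, -0.018, -0.001, 0.021, 0, 0, -0.1, 0, -0.018, 0, 0.02, 0, 0, 0, 0, 0.004, 0, 0.005, 0, 0, 0, 0, 0.004, 0, 0.004, 0, 0, 0]'

```text
time_s: 8.07
ee_pos: [0.5141, -0.0491, 0.0647]
orientation: [0.224, 0.733, 0.574, -0.288]
ft_force: [-0.3, -0.3, -1.6]
gripper_width: 0.227
grip_force: 58.8
```

```bash
python3 - <<'E'
from h import *
p,R,s=cur(); print(p,rk(p),s['joints'].round(3),s['gripper_width'],s['ft_force'],s['wrist_torque'])
G=Rtool(-14.2,43); print(np.degrees((R.inv()*G).as_rotvec()))
for n in('scene','top'):
    P=rk(cloud(grab(n))).reshape(-1,3)*1000
    m=lambda *b: P[np.all([(P[:,i]>b[2*i])&(P[:,i]<b[2*i+1]) for i in range(3)],0)]
    q=m(-80,80,-160,-10,28,48); print(len(q), [np.percentile(q[:,k],[2,50,98]).round(1) for k in range(3)])
E
```

```text
[ 0.51405785 -0.04913915  0.06472954] [-0.00406447 -0.11759481  0.06472954] [-0.052  0.829 -0.491  1.827  0.897  1.356 -1.321] 0.22726808030003703 [-0.26332994 -0.30822497 -1.62775529] [ 1.01790569 -0.1718172  -0.06427624]
[ 0.0321939  -0.21290055  0.26689048]
522 [array([-44.3,  -0.3,  66.1]), array([-100. ,  -54.3,  -16.4]), array([28.8, 39.7, 46.9])]Traceback (most recent call last):
  File "<stdin>", line 7, in <module>
    return _quantile_unchecked(
        a, q, axis, out, overwrite_input, method, keepdims, weights)
    return _ureduce(a,
                    func=_quantile_ureduce_func,
    ...<5 lines>...
                    overwrite_input=overwrite_input,
                    method=method)
    r = func(a, **kwargs)
    result = _quantile(arr,
                       quantiles=q,
    ...<2 lines>...
                       out=out,
                       weights=wgt)
    slices_having_nans = np.isnan(arr[-1, ...])
                                  ~~~^^^^^^^^^
IndexError: index -1 is out of bounds for axis 0 with size 0
```

Call:
play_rows --deltas '[0, -0.001, 0.006, 0.004, 0, -0.2, 0.3, 0, 0, 0.008, 0.001, 0, 0, 0, 0, 0, 0.006, 0, 0, 0, 0, 0, 0, 0, 0, 0, 0, 0]'

```text
time_s: 8.68
ee_pos: [0.5326, -0.0586, 0.062]
orientation: [0.226, 0.734, 0.571, -0.289]
ft_force: [-0.9, -0.5, -2.6]
gripper_width: 0.223
grip_force: 58.8
```

```bash
cat > st.py <<'E'
from h import *
p,R,s=cur(); G=Rtool(-14.2,43); f=np.array(s['ft_force'])
print(s['time_s'],'rack',(rk(p)*1000).round(1),'F rack',f[:2]@XD,f[:2]@YD,f[2],'rot',np.degrees((R.inv()*G).as_rotvec()).round(2),s['joints'].round(2))
E
python3 st.py
```

```text
8.675 rack [  0.5 -97.3  62. ] F rack 0.711955423143288 -0.7479219428820505 -2.5684484252576874 rot [ 0.01  0.04 -0.07] [-0.04  0.85 -0.48  1.78  0.91  1.37 -1.29]
```

Call:
play_rows --deltas '[0, 0, 0.005, 0, 0, 0, 0, 0, 0, 0.005, 0, 0, 0, 0, 0, 0, 0.005, 0, 0, 0, 0, 0, 0, 0.005, 0, 0, 0, 0]'

```text
time_s: 9.18
ee_pos: [0.5511, -0.0633, 0.0618]
orientation: [0.225, 0.734, 0.571, -0.29]
ft_force: [-4.3, 1.3, -3.6]
gripper_width: 0.225
grip_force: 58.8
```

Call:
play_rows --deltas '[0, 0, 0.005, 0, 0, 0, 0, 0, 0, 0.005, 0, 0, 0, 0, 0, 0, 0.005, 0, 0, 0, 0]'

```text
time_s: 9.55
ee_pos: [0.5664, -0.0671, 0.062]
orientation: [0.226, 0.734, 0.571, -0.289]
ft_force: [-3.3, 0.8, -2.3]
gripper_width: 0.225
grip_force: 58.7
```

```bash
python3 st.py
```

```text
9.55 rack [  0.5 -62.4  62. ] F rack 0.054173737507349426 -3.35505195514262 -2.2933695032653563 rot [ 0.02  0.04 -0.03] [-0.03  0.87 -0.47  1.7   0.92  1.4  -1.23]
```

Call:
play_rows --deltas '[0, 0, 0.004, 0, 0, 0, 0, 0, 0, 0.004, 0, 0, 0, 0, 0, 0, 0.003, 0, 0, 0, 0, 0, 0, 0.002, 0, 0, 0, 0, 0, 0, 0.002, 0, 0, 0, 0]'

```text
time_s: 10.18
ee_pos: [0.5807, -0.0707, 0.0621]
orientation: [0.226, 0.734, 0.571, -0.289]
ft_force: [-2.4, 1.9, -2.9]
gripper_width: 0.231
grip_force: 58.8
```

```bash
cat > prof.py <<'E'
import sys
from h import *
for n in ('top','scene'):
    d=grab(n); 
    if len(sys.argv)>1: save(d,n+sys.argv[1])
    P=rk(cloud(d)).reshape(-1,3)*1000
    q=P[(P[:,0]>-35)&(P[:,0]<22)&(P[:,1]>-60)&(P[:,1]<170)&(P[:,2]>25)&(P[:,2]<140)]; b=np.round(q[:,1]/4)*4
    print(n,[(int(v),round(float(np.median(q[b==v,2])),1)) for v in np.unique(b) if (b==v).sum()>5])
    for y0 in range(40,112,6):
        q=P[(P[:,1]>=y0)&(P[:,1]<y0+6)&(P[:,2]>112)&(P[:,2]<126)]
        if len(q)>4: print(y0,len(q),np.percentile(q[:,0],[0,3,97]).round(1),end=' ')
    print()
E
python3 st.py; python3 prof.py 2
```

```text
10.175 rack [  0.5 -47.7  62.1] F rack -1.2557622478388473 -2.7905268214004244 -2.882355572553382 rot [ 0.02  0.05 -0.03] [-0.02  0.89 -0.47  1.66  0.93  1.41 -1.2 ]
top [(84, 122.6), (88, 122.3), (92, 123.1), (96, 122.3), (100, 121.1), (104, 121.0), (108, 117.3), (112, 115.0), (116, 116.2), (120, 117.1), (124, 116.4), (128, 116.1), (132, 116.7), (136, 116.2), (140, 117.7), (144, 115.5)]
40 98 [-694.6 -693.7 -361.4] 46 60 [-696.2 -695.2 -357.5] 52 73 [-698.4 -697.8 -372.3] 58 81 [-700.1 -697.9 -457.3] 64 48 [-701.2 -698.8 -398.1] 70 61 [-707.6 -599.2 -433.8] 76 53 [-703.  -627.1  -27. ] 82 57 [-701.9 -522.6  -19.7] 88 90 [-554.5 -526.2  -17.9] 94 73 [-706.7 -547.2   -8.3] 100 61 [-709.3 -541.6    3.5] 106 80 [-711.8 -510.5   11.7] 
scene [(20, 36.9), (24, 37.5), (28, 37.1), (32, 37.4), (36, 36.7), (40, 44.9), (44, 89.7), (48, 122.5), (52, 122.3), (56, 120.9), (60, 122.1), (64, 122.0), (68, 121.8), (72, 121.8), (76, 122.2), (80, 121.8), (84, 121.6), (88, 121.9), (92, 122.1), (96, 122.9), (100, 121.0), (104, 121.5), (108, 116.8), (112, 116.8), (116, 117.1), (120, 117.0), (124, 116.7), (128, 116.6), (132, 116.0), (136, 116.8), (140, 115.7), (144, 115.5), (156, 40.9), (160, 40.4), (164, 40.9), (168, 40.4)]
40 65 [-516.4 -515.4  -20.1] 46 164 [-514.4 -512.7   28.7] 52 160 [-512.9 -511.    28.6] 58 156 [-510.9 -508.4   28.7] 64 147 [-509.4 -507.4   30.2] 70 151 [-508.3 -505.1   31.9] 76 151 [-505.4 -498.1   32.4] 82 149 [-501.2 -493.1   31.6] 88 164 [-502.4 -498.2   28.3] 94 137 [-497.1 -479.5   32.2] 100 151 [-488.  -483.    30.8] 106 131 [-487.5 -483.2   36.8]
```

Call:
play_rows --deltas '[0, 0, 0.002, 0, 0, 0, 0, 0, 0, 0.002, 0, 0, 0, 0]'

```text
time_s: 10.52
ee_pos: [0.5845, -0.0717, 0.0621]
orientation: [0.226, 0.734, 0.571, -0.289]
ft_force: [-2.3, 0.8, -3.0]
gripper_width: 0.226
grip_force: 58.8
```

Call:
play_rows --deltas '[0, 0, 0.001, 0, 0, 0, 0, 0, 0, 0.001, 0, 0, 0, 0]'

```text
time_s: 10.78
ee_pos: [0.5864, -0.0722, 0.062]
orientation: [0.226, 0.734, 0.571, -0.289]
ft_force: [-1.5, 1.2, -3.0]
gripper_width: 0.223
grip_force: 58.8
```

Call:
play_rows --deltas '[0, 0, 0.001, 0, 0, 0, 0]'

```text
time_s: 10.9
ee_pos: [0.5874, -0.0724, 0.0621]
orientation: [0.226, 0.734, 0.571, -0.289]
ft_force: [-2.0, 0.8, -2.8]
gripper_width: 0.226
grip_force: 58.8
```

```bash
python3 st.py; python3 prof.py
```

```text
10.9 rack [  0.5 -40.8  62.1] F rack -0.2838355335740034 -2.0932044511548806 -2.836225155769047 rot [ 0.02  0.05 -0.03] [-0.02  0.89 -0.46  1.64  0.93  1.42 -1.19]
top [(88, 121.9), (92, 121.3), (96, 123.0), (100, 121.6), (104, 120.9), (108, 116.4), (112, 116.8), (116, 116.6), (120, 116.4), (124, 116.9), (128, 116.6), (132, 115.9), (136, 116.4), (140, 116.5), (144, 114.8)]
40 95 [-695.1 -693.2 -363.6] 46 54 [-696.8 -696.  -356. ] 52 70 [-697.7 -688.8 -358.1] 58 81 [-699.1 -698.  -458.2] 64 51 [-700.3 -700.2 -405.8] 70 61 [-704.6 -571.3 -361.4] 76 56 [-704.5 -610.8  -27.2] 82 44 [-704.7 -576.6  -21.6] 88 87 [-704.  -526.9  -17.2] 94 78 [-555.7 -546.4   -9.4] 100 65 [-708.9 -579.2    3. ] 106 75 [-708.9 -526.4   10.6] 
scene [(28, 38.2), (32, 38.3), (36, 36.9), (40, 37.4), (44, 38.5), (48, 120.0), (52, 121.9), (56, 121.2), (60, 121.3), (64, 121.2), (68, 121.5), (72, 121.9), (76, 121.6), (80, 121.1), (84, 121.9), (88, 121.4), (92, 121.1), (96, 122.0), (100, 121.9), (104, 121.8), (108, 115.6), (112, 116.4), (116, 115.7), (120, 117.5), (124, 116.6), (128, 116.1), (132, 116.5), (136, 115.8), (140, 116.1), (144, 116.2), (156, 41.0), (160, 41.7), (164, 40.4), (168, 40.7)]
40 67 [-516.4 -515.7 -404.9] 46 153 [-514.3 -512.3   29.8] 52 161 [-513.6 -510.7   29.3] 58 152 [-510.7 -509.2   30.3] 64 148 [-510.4 -507.2   29.7] 70 152 [-508.7 -504.8   31.8] 76 152 [-505.9 -497.1   31.5] 82 146 [-500.6 -492.9   30.6] 88 165 [-502.3 -498.    29.3] 94 143 [-498.  -478.8   32.6] 100 147 [-488.3 -481.9   29.3] 106 137 [-488.5 -484.3   37.7]
```

Call:
play_rows --deltas '[0, 0, 0.001, 0, 0, 0, 0, 0, 0, 0, 0, 0, 0, 0]'

```text
time_s: 11.25
ee_pos: [0.5884, -0.0727, 0.0621]
orientation: [0.226, 0.734, 0.571, -0.289]
ft_force: [-1.4, 0.9, -3.0]
gripper_width: 0.228
grip_force: 58.9
```

Call:
play_rows --deltas '[0, 0, 0.0005, 0, 0, 0, 0, 0, 0, 0, 0, 0, 0, 0]'

```text
time_s: 11.5
ee_pos: [0.5888, -0.0728, 0.0621]
orientation: [0.226, 0.734, 0.571, -0.289]
ft_force: [-1.7, 0.7, -1.8]
gripper_width: 0.226
grip_force: 58.9
```

Call:
play_rows --deltas '[0, 0, 0.0005, 0, 0, 0, 0, 0, 0, 0, 0, 0, 0, 0]'

```text
time_s: 11.75
ee_pos: [0.589, -0.0728, 0.0621]
orientation: [0.225, 0.734, 0.571, -0.29]
ft_force: [-4.1, 1.0, -2.6]
gripper_width: 0.226
grip_force: 59.0
```

Call:
play_rows --deltas '[0, 0, 0.0005, 0, 0, 0, 0, 0, 0, 0, 0, 0, 0, 0]'

```text
time_s: 12.0
ee_pos: [0.5891, -0.0728, 0.0621]
orientation: [0.225, 0.734, 0.571, -0.29]
ft_force: [-5.6, 1.7, -0.3]
gripper_width: 0.224
grip_force: 59.2
```

Call:
play_rows --deltas '[0, 0, 0.0005, 0, 0, 0, 0, 0, 0, 0, 0, 0, 0, 0]'

```text
time_s: 12.25
ee_pos: [0.5891, -0.0728, 0.0622]
orientation: [0.225, 0.734, 0.571, -0.29]
ft_force: [-6.7, 1.8, -0.7]
gripper_width: 0.228
grip_force: 59.4
```

```bash
python3 st.py; python3 prof.py 3
```

```text
12.25 rack [  0.5 -39.   62.2] F rack -0.12452043638088832 -6.943633951035291 -0.7164713498979149 rot [-0.09  0.09  0.04] [-0.02  0.89 -0.46  1.63  0.93  1.42 -1.18]
top [(88, 121.3), (92, 121.7), (96, 121.6), (100, 120.2), (104, 120.1), (108, 117.9), (112, 116.3), (116, 116.1), (120, 117.7), (124, 115.4), (128, 116.6), (132, 116.9), (136, 116.4), (140, 116.0), (144, 115.1)]
40 101 [-693.7 -618.7 -360.8] 46 55 [-696.3 -695.9 -355.2] 52 71 [-697.7 -697.  -456.9] 58 79 [-699.9 -665.8 -402.6] 64 45 [-700.4 -699.5 -365. ] 70 62 [-707.4 -594.7 -364.1] 76 60 [-705.2 -702.9  -30.5] 82 39 [-705.  -684.1  -20.5] 88 85 [-704.2 -526.9  -18.4] 94 67 [-551.5 -547.5  -13.6] 100 67 [-711.  -571.1    3. ] 106 77 [-708.9 -510.7    4.7] 
scene [(32, 38.1), (36, 37.3), (40, 36.7), (44, 37.7), (48, 107.3), (52, 121.9), (56, 122.3), (60, 122.5), (64, 121.5), (68, 121.8), (72, 122.2), (76, 121.4), (80, 121.7), (84, 121.5), (88, 121.3), (92, 121.2), (96, 121.4), (100, 121.0), (104, 122.1), (108, 116.3), (112, 116.7), (116, 116.5), (120, 116.5), (124, 116.4), (128, 116.5), (132, 115.9), (136, 116.9), (140, 116.8), (144, 116.0), (156, 40.7), (160, 40.9), (164, 40.6), (168, 40.6)]
40 67 [-516.5 -515.7 -383.1] 46 156 [-515.2 -512.5   28. ] 52 162 [-513.3 -510.7   29.3] 58 157 [-511.5 -508.9   30. ] 64 146 [-510.  -507.4   29.9] 70 147 [-507.6 -505.6   31.6] 76 150 [-506.7 -498.1   28.8] 82 151 [-500.2 -492.7   33.6] 88 167 [-502.8 -498.4   28.1] 94 143 [-497.4 -479.2   32.7] 100 147 [-488.2 -482.1   31.5] 106 139 [-488.  -484.3   37.6]
```

Call:
play_rows --deltas '[0, 0.0005, 0, 0.0005, 0, 0, 0, 0, 0.0003, 0, 0.0003, 0, 0, 0, 0.2, 0, 0, 0, 0, 0, 0, 0.6, 0, 0, 0, 0, 0, 0, 0.6, 0, 0, 0, 0, 0, 0, 0.6, 0, 0, 0, 0, 0, 0]'

```text
time_s: 13.1
ee_pos: [0.5908, -0.0733, 0.0612]
orientation: [0.226, 0.734, 0.571, -0.289]
ft_force: [-0.0, -0.1, 0.2]
gripper_width: 0.598
grip_force: 0.0
```

```bash
python3 st.py; python3 - <<'E'
from h import *
p,R,s=cur(); G=Rtool(-14.2,43); z=G.as_matrix()[:,2]
a=p-.12*z; a[2]=min(a[2],.16); b=unrk([-.16,.055,.14]);print(rk(a))
plan([(p-.12*z,G,5)],.6)
E
```

```text
13.1 rack [  0.5 -37.3  61.2] F rack 0.10785829190423803 0.00914907384567177 0.19621531116711596 rot [ 0.06  0.05 -0.08] [-0.02  0.9  -0.46  1.63  0.93  1.42 -1.18]
[-0.08129261 -0.03728856  0.14894768]
  wp err [ 0.0001 -0.0001  0.0001] 0.015138908336799855
0.6,0,0,-0.024,0,0,0,0.6,0,0,-0.024,0,0,0,0.6,0,0,-0.024,0,0,0,0.6,0,0,-0.024,0.1,0,-0.1,0.6,0,0,-0.024,0,0,0
```

Call:
play_rows --deltas '[0.6, 0, 0, -0.024, 0, 0, 0, 0.6, 0, 0, -0.024, 0, 0, 0, 0.6, 0, 0, -0.03, 0, 0, 0, 0, 0, 0, -0.04, 0, 0, 0, 0, 0, 0, -0.04, 0, 0, 0, 0, 0, 0, -0.03, 0, 0, 0, 0, 0, 0, -0.03, 0, 0, 0]'

```text
time_s: 13.98
ee_pos: [0.627, 0.0718, 0.2212]
orientation: [0.226, 0.734, 0.571, -0.289]
ft_force: [0.4, 0.1, -0.3]
gripper_width: -0.001
grip_force: 0.0
```

```bash
python3 st.py; python3 prof.py 4; python3 - <<'E'
from h import *
d=grab('wrist'); save(d,'w4')
t=cv2.imread('pics/top4.png'); s=cv2.imread('pics/scene4.png'); w=cv2.imread('pics/w4.png')
im=np.zeros((600,800,3),np.uint8)
im[:450,:290]=cv2.resize(t[80:230,330:430],(290,450),interpolation=2)
im[:300,300:]=cv2.resize(s[130:280,130:380],(500,300),interpolation=2); im[310:590,300:748]=cv2.resize(w,(448,280))
cv2.imwrite('pics/c4.png',im)
E
```

```text
13.975 rack [-149.   -37.8  221.2] F rack -0.1931660033793587 0.32057552864802663 -0.2600246084942155 rot [ 0.05  0.04 -0.05] [-0.21  0.83 -0.51  1.25  0.8   1.8  -1.02]
top [(-60, 32.2), (-56, 37.0), (-52, 38.6), (-48, 68.0), (-44, 86.8), (-40, 85.1), (-36, 87.6), (-32, 87.1), (-12, 36.1), (-8, 36.7), (-4, 35.9), (0, 35.4), (4, 36.4), (8, 37.7), (12, 36.2), (16, 35.7), (20, 36.9), (24, 35.7), (28, 35.5), (32, 36.0), (36, 36.5), (40, 36.4), (44, 78.1), (48, 94.9), (52, 121.3), (56, 122.2), (60, 121.8), (64, 121.7), (68, 121.4), (72, 121.6), (76, 120.9), (80, 121.8), (84, 121.5), (88, 121.7), (92, 121.3), (96, 121.4), (100, 121.1), (104, 120.4), (108, 116.6), (112, 117.0), (116, 116.5), (120, 116.5), (124, 116.7), (128, 116.3), (132, 116.1), (136, 115.9), (140, 117.0), (144, 115.1)]
40 94 [-695.9 -693.9   30.8] 46 79 [-696.7 -667.6   31.6] 52 93 [-699.1 -695.8   30.8] 58 75 [-699.3 -698.3   29.9] 64 65 [-701.1 -699.9   32.5] 70 62 [-79.3 -76.3  31.2] 76 69 [-705.   -80.    31.8] 82 59 [-703.7 -241.1   31.8] 88 60 [-80.  -77.1  30.4] 94 69 [-706.5  -78.6   32.1] 100 49 [-707.9  -78.1   32.2] 106 41 [-709.5  -56.    32.3] 
scene [(36, 37.0), (40, 36.1), (44, 36.4), (48, 103.1), (52, 122.1), (56, 121.4), (60, 121.4), (64, 121.3), (68, 121.3), (72, 121.6), (76, 121.0), (80, 121.2), (84, 121.1), (88, 121.5), (92, 122.1), (96, 121.4), (100, 120.9), (104, 121.7), (108, 116.4), (112, 116.8), (116, 116.8), (120, 116.7), (124, 116.5), (128, 117.0), (132, 115.5), (136, 115.6), (140, 116.4), (144, 115.6), (156, 40.8), (160, 41.4), (164, 42.5), (168, 41.5)]
40 63 [-516.8 -515.6 -397.9] 46 153 [-514.7 -512.5   30.2] 52 158 [-513.5 -510.7   28.2] 58 155 [-511.3 -509.2   31. ] 64 145 [-510.3 -507.5   29.8] 70 147 [-508.  -505.5   33.4] 76 152 [-505.6 -497.7   32.2] 82 149 [-503.6 -494.2   31.1] 88 161 [-501.1 -497.3   28.6] 94 143 [-497.3 -482.1   31.4] 100 150 [-488.3 -480.8   30.2] 106 140 [-487.5 -485.    34.9]
```

View pics/c4.png

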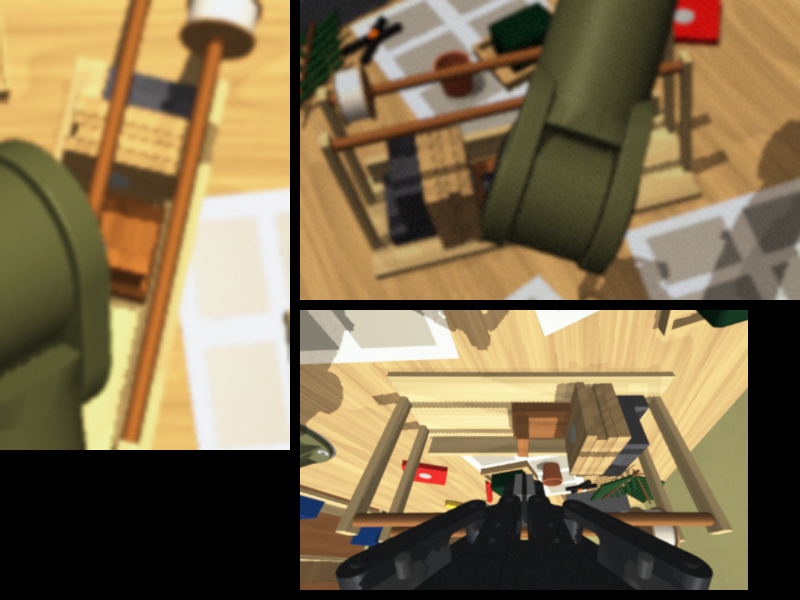

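View: boards upright and closed (wrist panel around (600,430)), end stop's foot against them at (543,430), and the front ends slightly short and uneven. Next, push the front ends to the fence.

```bash
python3 - <<'E'
from h import *
G=Rtool(-14.2,43); print(rk([.6645,.2067,.015]))
plan([(unrk([-.14,.02,.13]),G,4),(unrk([-.115,.060,.045]),G,4),(unrk([-.095,.060,.045]),G,2)],0)
E
```

```text
[-0.28899111 -0.0345086   0.015     ]
  wp err [-0.0004 -0.0001  0.    ] 0.03655944637226316
  wp err [-0.0005 -0.0004  0.    ] 0.012060090370474383
  wp err [-0.0004  0.0001  0.    ] 0.024120180740948766
0,0.014,0.014,0.018,0,0,0,0,0.013,0.015,0.019,0.1,0,0,0,0.014,0.014,0.018,0,0,0,0,0.014,0.015,0.018,0,-0.1,0
,0,0.01,0.01,0.02,0,0,0,0,0.01,0.01,0.02,0,0,0,0,0.01,0.01,0.02,0,0,0,0,0.01,0.01,0.019,0,0,0
,0,-0.008,0,0.007,0,0,0,0,-0.007,0,0.007,0,0,0
```

Call:
play_rows --deltas '[0, 0.014, 0.014, 0.018, 0, 0, 0, 0, 0.013, 0.015, 0.019, 0.1, 0, 0, 0, 0.014, 0.014, 0.018, 0, 0, 0, 0, 0.014, 0.015, 0.018, 0, -0.1, 0, 0, 0.01, 0.01, 0.02, 0, 0, 0, 0, 0.01, 0.01, 0.02, 0, 0, 0, 0, 0.01, 0.01, 0.02, 0, 0, 0, 0, 0.01, 0.01, 0.019, 0, 0, 0, 0, -0.008, 0, 0.007, 0, 0, 0, 0, -0.007, 0, 0.007, 0, 0, 0]'

```text
time_s: 15.38
ee_pos: [0.708, -0.0068, 0.0449]
orientation: [0.226, 0.734, 0.571, -0.29]
ft_force: [0.9, 0.5, -0.1]
gripper_width: -0.001
grip_force: 0.3
```

```bash
python3 st.py; python3 - <<'E'
from h import *
d=grab('wrist'); P=rk(cloud(d)).reshape(-1,3)*1000
for y0 in range(44,112,4):
    q=P[(P[:,1]>=y0)&(P[:,1]<y0+4)&(P[:,2]>60)&(P[:,2]<115)&(P[:,0]>-105)&(P[:,0]<-40)]
    if len(q)>4: print(y0,len(q),np.percentile(q[:,0],[5,50]).round(1))
E
```

```text
15.375 rack [-92.7  60.   44.9] F rack -0.6735067762387863 0.76176608907442 -0.10551878297262623 rot [-0.07  0.13 -0.06] [-0.12  1.07 -0.45  1.19  0.93  1.6  -1.01]
56 89 [-82.7 -80.7]
60 88 [-75.4 -74.1]
100 28 [-82.7 -81.5]
104 44 [-81.9 -81.1]
```

Call:
play_rows --deltas '[0, -0.0037, 0, 0.0034, 0, 0, 0, 0, -0.0037, 0, 0.0034, 0, 0, 0]'

```text
time_s: 15.68
ee_pos: [0.7059, -0.0154, 0.0454]
orientation: [0.226, 0.734, 0.571, -0.289]
ft_force: [0.6, 3.6, 1.6]
gripper_width: 0.001
grip_force: 1.4
```

Call:
play_rows --deltas '[0, -0.0029, 0, 0.0027, 0, 0, 0]'

```text
time_s: 15.8
ee_pos: [0.7049, -0.0193, 0.0452]
orientation: [0.226, 0.734, 0.571, -0.29]
ft_force: [0.8, 2.3, 2.6]
gripper_width: 0.002
grip_force: 1.4
```

Call:
play_rows --deltas '[0, -0.0022, 0, 0.002, 0, 0, 0]'

```text
time_s: 15.92
ee_pos: [0.704, -0.0225, 0.0449]
orientation: [0.226, 0.734, 0.571, -0.29]
ft_force: [1.2, 2.3, 1.5]
gripper_width: -0.001
grip_force: 1.4
```

```bash
python3 st.py
```

```text
15.925 rack [-76.5  60.   44.9] F rack -2.5655729981553193 0.6017615191625433 1.5343760471205525 rot [-0.04  0.12 -0.03] [-0.1   1.06 -0.45  1.22  0.94  1.58 -1.01]
```

Call:
play_rows --deltas '[0, -0.0015, 0, 0.0014, 0, 0, 0, 0, 0, 0, 0, 0, 0, 0]'

```text
time_s: 16.18
ee_pos: [0.7033, -0.0249, 0.0445]
orientation: [0.225, 0.734, 0.571, -0.291]
ft_force: [0.5, 1.9, 0.5]
gripper_width: -0.001
grip_force: 0.6
```

Call:
play_rows --deltas '[0, -0.0015, 0, 0.0014, 0, 0, 0, 0, 0, 0, 0, 0, 0, 0]'

```text
time_s: 16.42
ee_pos: [0.7027, -0.027, 0.0444]
orientation: [0.225, 0.734, 0.571, -0.291]
ft_force: [1.0, 1.8, 1.2]
gripper_width: 0.002
grip_force: 0.6
```

Call:
play_rows --deltas '[0, -0.0015, 0, 0.0014, 0, 0, 0, 0, 0, 0, 0, 0, 0, 0]'

```text
time_s: 16.68
ee_pos: [0.7022, -0.0291, 0.0444]
orientation: [0.225, 0.734, 0.571, -0.291]
ft_force: [0.6, 0.9, -0.4]
gripper_width: 0.0
grip_force: 0.4
```

```bash
python3 st.py
```

```text
16.675 rack [-69.6  59.8  44.4] F rack -1.0705335934138462 0.3592232420996656 -0.37370920116430156 rot [-0.11  0.17 -0.03] [-0.09  1.06 -0.45  1.23  0.94  1.57 -1.01]
```

Call:
play_rows --deltas '[0, -0.0007, 0, 0.0007, 0, 0, 0, 0, 0, 0, 0, 0, 0, 0]'

```text
time_s: 16.92
ee_pos: [0.702, -0.0295, 0.0444]
orientation: [0.225, 0.734, 0.571, -0.29]
ft_force: [0.4, 1.9, 0.1]
gripper_width: 0.002
grip_force: 1.1
```

Call:
play_rows --deltas '[0, -0.0007, 0, 0.0007, 0, 0, 0, 0, 0, 0, 0, 0, 0, 0]'

```text
time_s: 17.18
ee_pos: [0.702, -0.0295, 0.0444]
orientation: [0.225, 0.734, 0.571, -0.29]
ft_force: [1.0, 5.4, 0.4]
gripper_width: 0.001
grip_force: 2.6
```

Call:
play_rows --deltas '[0, -0.0007, 0, 0.0007, 0, 0, 0, 0, 0, 0, 0, 0, 0, 0]'

```text
time_s: 17.42
ee_pos: [0.702, -0.0296, 0.0444]
orientation: [0.225, 0.734, 0.572, -0.289]
ft_force: [1.7, 8.1, 1.6]
gripper_width: 0.001
grip_force: 3.7
```

```bash
python3 st.py;  python3 - <<'E'
from h import *
for n in('wrist','top'):
  d=grab(n); P=rk(cloud(d)).reshape(-1,3)*1000
  for y0 in range(44,112,4):
    q=P[(P[:,1]>=y0)&(P[:,1]<y0+4)&(P[:,2]>(116 if n=='top' else 70))&(P[:,2]<126)&(P[:,0]>-105)&(P[:,0]<-40)]
    if len(q)>2: print(n,y0,len(q),np.percentile(q[:,0],[5,50]).round(1))
E
```

```text
17.425 rack [-69.1  59.8  44.4] F rack -8.228879858159816 -0.31549816566709327 1.5794424390770796 rot [-0.01 -0.03  0.03] [-0.09  1.05 -0.45  1.24  0.94  1.57 -1.01]
wrist 52 18 [-95.4 -93.3]
wrist 56 288 [-97.9 -91.6]
wrist 60 301 [-97.7 -92.2]
wrist 76 3 [-104.6 -103.8]
wrist 80 76 [-104.9 -104.1]
wrist 84 239 [-104.7 -101.7]
wrist 88 301 [-103.3  -98.8]
wrist 92 325 [-102.7  -98.3]
wrist 96 198 [-99.5 -81.9]
wrist 100 134 [-82.2 -81.3]
wrist 104 22 [-81.9 -80.9]
```

Call:
play_rows --deltas '[0, 0.011, 0, -0.01, 0, 0, 0, 0, 0.011, 0, -0.01, 0, 0, 0, 0, 0, 0.015, 0, 0, 0, 0, 0, -0.005, 0, 0.005, 0, 0, 0, 0, -0.0035, 0, 0.0033, 0, 0, 0, 0, -0.0035, 0, 0.0033, 0, 0, 0, 0, -0.0035, 0, 0.0033, 0, 0, 0, 0, 0, 0, 0, 0, 0, 0]'

```text
time_s: 18.52
ee_pos: [0.7174, -0.0276, 0.0437]
orientation: [0.225, 0.734, 0.571, -0.291]
ft_force: [-2.7, 1.6, -0.0]
gripper_width: 0.003
grip_force: 1.8
```

```bash
python3 st.py
```

```text
18.525 rack [-74.9  74.3  43.7] F rack -0.9165163458383107 -3.007438038880938 -0.0019087721714451389 rot [-0.16  0.17 -0.  ] [-0.1   1.08 -0.44  1.17  0.94  1.59 -0.98]
```

Call:
play_rows --deltas '[0, -0.0015, 0, 0.0015, 0, 0, 0, 0, -0.0015, 0, 0.0014, 0, 0, 0, 0, 0, 0, 0, 0, 0, 0]'

```text
time_s: 18.9
ee_pos: [0.7168, -0.03, 0.0437]
orientation: [0.225, 0.734, 0.571, -0.29]
ft_force: [-3.1, 4.4, 1.7]
gripper_width: -0.005
grip_force: 3.2
```

Call:
play_rows --deltas '[0, -0.0012, 0, 0.0012, 0, 0, 0, 0, 0, 0, 0, 0, 0, 0]'

```text
time_s: 19.15
ee_pos: [0.7165, -0.0312, 0.0437]
orientation: [0.225, 0.734, 0.572, -0.29]
ft_force: [-2.6, 6.1, 2.2]
gripper_width: 0.002
grip_force: 3.6
```

Call:
play_rows --deltas '[0, -0.0007, 0, 0.0007, 0, 0, 0, 0, 0, 0, 0, 0, 0, 0]'

```text
time_s: 19.4
ee_pos: [0.7163, -0.0318, 0.0436]
orientation: [0.225, 0.734, 0.572, -0.29]
ft_force: [-2.8, 6.4, 2.1]
gripper_width: 0.002
grip_force: 3.9
```

```bash
python3 st.py
```

```text
19.4 rack [-70.5  74.2  43.6] F rack -5.568899702463903 -4.271160762405707 2.074793545254262 rot [-0.06  0.01  0.07] [-0.09  1.07 -0.44  1.19  0.94  1.59 -0.98]
```

Call:
play_rows --deltas '[0, -0.001, 0, 0.001, 0, 0, 0, 0, 0, 0, 0, 0, 0, 0]'

```text
time_s: 19.65
ee_pos: [0.716, -0.033, 0.0435]
orientation: [0.225, 0.734, 0.572, -0.29]
ft_force: [-2.8, 8.0, 2.1]
gripper_width: -0.003
grip_force: 4.4
```

Call:
play_rows --deltas '[0, -0.0007, 0, 0.0007, 0, 0, 0, 0, 0, 0, 0, 0, 0, 0]'

```text
time_s: 19.9
ee_pos: [0.716, -0.0331, 0.0435]
orientation: [0.224, 0.734, 0.572, -0.289]
ft_force: [-2.5, 8.8, 2.6]
gripper_width: 0.0
grip_force: 5.3
```

```bash
python3 st.py
```

```text
19.9 rack [-69.2  74.2  43.5] F rack -7.938819776959455 -4.543388301226308 2.6220953108493568 rot [-0.02 -0.08  0.1 ] [-0.09  1.07 -0.44  1.19  0.95  1.58 -0.98]
```

Call:
play_rows --deltas '[0, 0.011, -0.001, -0.01, 0, 0, 0, 0, 0.012, 0, -0.011, 0, 0, 0, 0, 0, 0.018, 0, 0, 0, 0, 0, -0.006, 0, 0.006, 0, 0, 0, 0, -0.0035, 0, 0.0033, 0, 0, 0, 0, -0.0035, 0, 0.0033, 0, 0, 0, 0, -0.0035, 0, 0.0033, 0, 0, 0, 0, -0.002, 0, 0.002, 0, 0, 0, 0, 0, 0, 0, 0, 0, 0]'

```text
time_s: 21.02
ee_pos: [0.7336, -0.0357, 0.0429]
orientation: [0.226, 0.734, 0.571, -0.291]
ft_force: [0.3, 0.4, 0.2]
gripper_width: -0.001
grip_force: 0.0
```

```bash
python3 st.py
```

```text
21.025 rack [-70.9  91.9  42.9] F rack -0.4509962536767886 0.20636812431788376 0.17618122629792746 rot [-0.09  0.17 -0.05] [-0.09  1.1  -0.44  1.12  0.95  1.61 -0.94]
```

Call:
play_rows --deltas '[0, -0.001, 0, 0.001, 0, 0, 0, 0, 0, 0, 0, 0, 0, 0]'

```text
time_s: 21.28
ee_pos: [0.7333, -0.0365, 0.0426]
orientation: [0.225, 0.734, 0.571, -0.291]
ft_force: [-0.7, 0.2, -0.7]
gripper_width: -0.004
grip_force: 0.0
```

Call:
play_rows --deltas '[0, -0.001, 0, 0.001, 0, 0, 0, 0, 0, 0, 0, 0, 0, 0]'

```text
time_s: 21.52
ee_pos: [0.7331, -0.0374, 0.0426]
orientation: [0.225, 0.734, 0.571, -0.29]
ft_force: [0.4, 2.3, 0.4]
gripper_width: -0.004
grip_force: 1.2
```

```bash
python3 st.py
```

```text
21.525 rack [-69.2  91.9  42.6] F rack -2.310106955945167 -0.22015535997784183 0.3859114920927934 rot [-0.06  0.1  -0.01] [-0.09  1.1  -0.44  1.13  0.95  1.6  -0.94]
```

Call:
play_rows --deltas '[0, -0.0007, 0, 0.0007, 0, 0, 0, 0, 0, 0, 0, 0, 0, 0, 0, 0.011, 0, -0.01, 0, 0, 0, 0, 0.02, 0, -0.02, 0, 0, 0, 0, 0.01, -0.02, -0.03, 0, 0, 0, 0, 0.01, -0.03, -0.04, 0, 0, 0, 0, 0, -0.02, -0.04, 0, 0, 0, 0, 0, 0, 0, 0, 0, 0]'

```text
time_s: 22.52
ee_pos: [0.6966, 0.1136, 0.1131]
orientation: [0.225, 0.733, 0.573, -0.288]
ft_force: [0.5, 0.1, 0.9]
gripper_width: -0.003
grip_force: 0.0
```

```bash
cat > ends.py <<'E'
from h import *
d=grab('wrist'); P=rk(cloud(d)).reshape(-1,3)*1000
for y0 in range(40,116,4):
    q=P[(P[:,1]>=y0)&(P[:,1]<y0+4)&(P[:,2]>50)&(P[:,2]<112)&(P[:,0]>-105)&(P[:,0]<-40)]
    if len(q)>4: print(y0,len(q),np.percentile(q[:,0],[5,50]).round(1))
save(d,'w5')
C=rk(cloud(d))*1000
m=(C[...,1]>-80)&(C[...,1]<160)&(abs(C[...,0])<110)&(C[...,2]>5)&(C[...,2]<130); v,u=np.where(m); print(u.min(),u.max(),v.min(),v.max())
cv2.imwrite('pics/w5c.png',cv2.resize(d['frame'][v.min():v.max(),u.min():u.max(),::-1],(800,600),interpolation=2))
E
python3 st.py; python3 ends.py
```

```text
22.525 rack [-206.6   19.4  113.1] F rack -0.22725509018062828 0.455901836585647 0.9054284723193307 rot [ 0.2  -0.13  0.18] [-0.27  1.05 -0.48  1.04  0.86  1.78 -1.01]
48 6 [-58.2 -57.4]
52 49 [-58.4 -57.5]
56 72 [-58.8 -57.5]
60 89 [-58.7 -57.7]
64 98 [-58.7 -57.4]
68 102 [-58.7 -57.6]
72 98 [-58.7 -57.3]
76 89 [-58.4 -57.3]
80 73 [-58.6 -57.7]
84 66 [-58.6 -57.3]
88 68 [-58.7 -57.4]
92 68 [-58.6 -57.6]
96 72 [-58.9 -57.8]
100 79 [-59.  -57.7]
104 65 [-58.4 -57.1]
108 83 [-57.4 -56.3]
112 92 [-57.3 -56.3]
226 451 200 330
```

View pics/w5c.png

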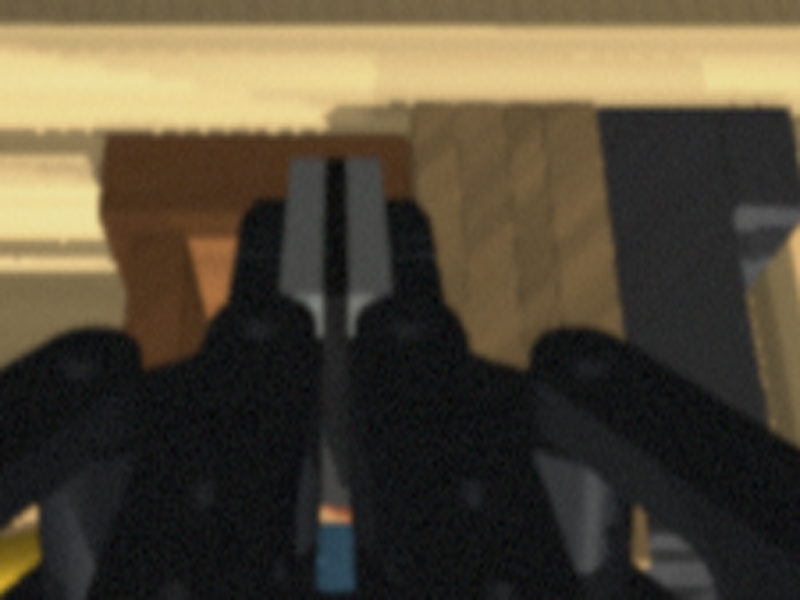

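All four ends lie in one plane (x ≈ -57.5 ±0.3 mm), flush; in the crop the boards (410–610, 110–330) stand closed between the bookend and the foot at (412,180). One gentle snugging push on the end stop's rib follows.

```bash
python3 - <<'E'
from h import *
G=Rtool(-14.2,43)
plan([(unrk([-.1,-.078,.172]),G,5),(unrk([.002,-.078,.062]),G,6),(unrk([.002,-.068,.062]),G,2)],0)
E
```

```text
wp err [0.0002 0.0002 0.0002] 0.022949493278843477
  wp err [ 0.0001 -0.0001  0.0005] 0.0055947717653363075
  wp err [ 0.0001 -0.0001  0.0005] 0.016784315296008923
0,-0.023,-0.02,0.005,0,0,0,0,-0.024,-0.02,0.006,0,0,0,0,-0.023,-0.019,0.005,0.1,0,0,0,-0.024,-0.02,0.005,0,0,0.1,0,-0.023,-0.02,0.006,0,0,0
,0,0,0,0.025,0,0,0,0,0,0,0.025,0,0,0,0,0,0,0.025,0,0,0,0,0,0,0.025,0,0,0,0,0,0,0.025,0,0,0,0,0.001,0,0.025,0,0,0
,0,0,0.005,0,0,0,0,0,0,0.005,0,0,0,0
```

Call:
play_rows --deltas '[0, -0.023, -0.02, 0.005, 0, 0, 0, 0, -0.024, -0.02, 0.006, 0, 0, 0, 0, -0.023, -0.019, 0.005, 0.1, 0, 0, 0, -0.024, -0.02, 0.005, 0, 0, 0.1, 0, -0.023, -0.02, 0.006, 0, 0, 0, 0, 0, 0, 0.025, 0, 0, 0, 0, 0, 0, 0.025, 0, 0, 0, 0, 0, 0, 0.025, 0, 0, 0, 0, 0, 0, 0.025, 0, 0, 0, 0, 0, 0, 0.025, 0, 0, 0, 0, 0.001, 0, 0.025, 0, 0, 0, 0, 0, 0, 0, 0, 0, 0]'

```text
time_s: 24.08
ee_pos: [0.5483, -0.0688, 0.0593]
orientation: [0.224, 0.735, 0.569, -0.293]
ft_force: [-5.4, 2.1, 1.5]
gripper_width: -0.001
grip_force: 2.6
```

```bash
python3 st.py
```

```text
24.075 rack [  6.5 -79.6  59.3] F rack -0.6979808006627328 -5.697041910543246 1.5067001438750036 rot [-0.43  0.27 -0.07] [-0.03  0.87 -0.47  1.74  0.92  1.38 -1.26]
```

Call:
play_rows --deltas '[0, 0, -0.004, 0, 0, 0, 0, 0, 0, -0.008, 0, 0, 0, 0, 0, 0, 0, -0.03, 0, 0, 0, 0, 0, 0, -0.04, 0, 0, 0, 0, 0, 0, -0.05, 0, 0, 0, 0, 0, 0, -0.05, 0, 0, 0, 0, 0, -0.03, -0.04, 0, 0, 0, 0, 0, -0.04, -0.02, 0, 0, 0, 0, 0, -0.04, 0, 0, 0, 0, 0, 0, 0, 0, 0, 0, 0]'

```text
time_s: 25.32
ee_pos: [0.4698, 0.1165, 0.2289]
orientation: [0.226, 0.734, 0.572, -0.29]
ft_force: [1.6, -0.8, 0.3]
gripper_width: 0.001
grip_force: 0.0
```

```bash
python3 st.py; python3 - <<'E'
from h import *
ims=[]
for n in ('top','scene','wrist'):
    d=grab(n); ims.append(d['frame'][:,:,::-1]); P=rk(cloud(d)).reshape(-1,3)*1000
    S=lambda *b: P[np.all([(P[:,i]>b[2*i])&(P[:,i]<b[2*i+1]) for i in range(3)],0)]
    q=S(-45,45,-75,47,30,42); print(n,'foot',len(q),cv2.minAreaRect(q[:,:2].astype(np.float32)) if len(q)>5 else '',np.median(q[:,2]) if len(q) else '')
    q=S(-45,45,-75,0,82,92); print('rib',len(q),cv2.minAreaRect(q[:,:2].astype(np.float32)) if len(q)>5 else '')
    q=S(-35,22,35,150,30,140); b=np.round(q[:,1]/4)*4
    print([(int(v),round(float(np.median(q[b==v,2])),1)) for v in np.unique(b) if (b==v).sum()>4])
    print('ends',[np.percentile(e[:,0],[5,50]).round(1).tolist() for y0 in range(48,106,6) for e in [S(-100,-40,y0,y0+6,50,110)] if len(e)>6])
    q=S(-30,20,48,106,45,112);
    f=S(-30,20,44,58,45,112)
    if len(f)>20: k=np.polyfit(f[:,2],f[:,1],1); print('board4 face lean deg',np.degrees(np.arctan(k[0])),k[1]+k[0]*60)
t,s,w=ims; im=np.zeros((600,800,3),np.uint8)
im[:450,:290]=cv2.resize(t[80:230,330:430],(290,450),interpolation=2); im[:300,300:]=cv2.resize(s[130:280,130:380],(500,300),interpolation=2); im[310:590,300:748]=cv2.resize(w,(448,280))
cv2.imwrite('pics/c6.png',im)
E
```

```text
25.325 rack [-153.8 -201.2  228.9] F rack 0.43494102011553615 1.710326748123707 0.26526518837753976 rot [-0.02  0.14  0.07] [-0.29  0.66 -0.57  1.61  0.64  1.71 -1.29]
top foot 548 ((7.93107795715332, -6.456317901611328), (72.45880126953125, 106.77778625488281), 0.07211475819349289) 36.45720838038615
rib 130 ((4.4662628173828125, -39.31375503540039), (57.86347961425781, 20.778669357299805), 1.3943724632263184)
[(36, 36.1), (40, 37.5), (44, 75.9), (48, 94.7), (52, 121.4), (56, 120.8), (60, 121.3), (64, 120.5), (68, 121.6), (72, 121.3), (76, 121.3), (80, 121.9), (84, 121.7), (88, 121.3), (92, 121.4), (96, 121.1), (100, 121.5), (104, 121.4), (108, 117.0), (112, 115.0), (116, 116.2), (120, 116.0), (124, 116.5), (128, 116.4), (132, 116.2), (136, 116.4), (140, 115.9), (144, 114.6)]
ends []
board4 face lean deg 0.24518486674333598 45.75115887875824
scene foot 754 ((0.4269256591796875, -6.301662445068359), (88.49358367919922, 106.41536712646484), 0.1191868707537651) 36.674555734223
rib 129 ((3.6493568420410156, -39.44978713989258), (19.653669357299805, 63.09345245361328), 89.73079681396484)

[... 717 characters left out ...]
) 36.836789024363135
rib 508 ((2.960124969482422, -38.82747268676758), (60.35384750366211, 20.66779136657715), 0.1575331687927246)
[(36, 36.8), (40, 36.7), (44, 76.8), (48, 96.3), (52, 121.7), (56, 121.8), (60, 121.4), (64, 121.7), (68, 121.6), (72, 121.7), (76, 121.5), (80, 121.7), (84, 121.7), (88, 121.5), (92, 121.6), (96, 121.7), (100, 121.7), (104, 121.5), (116, 116.6), (120, 116.7), (124, 116.7), (128, 116.7), (132, 116.6), (136, 116.6), (140, 116.6), (144, 116.5)]
ends [[-58.7, -57.7], [-58.6, -57.8], [-58.9, -57.8], [-58.7, -57.9], [-58.6, -57.7], [-58.7, -57.7], [-58.6, -57.7], [-58.7, -57.8], [-59.0, -57.9], [-58.4, -57.5]]
board4 face lean deg 0.3010170352280066 45.560901588252634
```

View pics/c6.png

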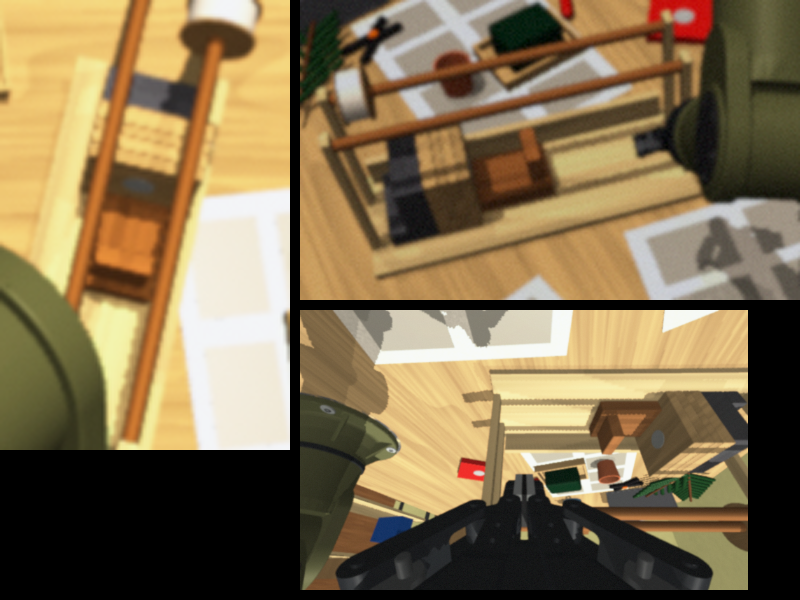

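The final view shows the boards upright, tight and flush, with the end stop square (0.2°) against board 4, the bookend in place, and the pot and tray undisturbed. The arm is clear.

```bash
python3 -c "
from plant import ticket
print(ticket.job_done())"
```

```text
the job is handed in; nothing more can be done
None
```

I handed the job in after about 25 s of arm time. In the last images the four boards stand upright (0.3° lean), tight against the bookend, which showed no movement. Their ends are flush at the rear fence, and the end stop stands square and snug against the last board. The pot and foam tray look untouched; I didn't re-check the secateurs at the end, but the arm stayed clear of them.

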